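# Dry-fit the cone core in its press mould

### The job

Before the clay goes in, dry-fit the blue-knobbed cone core in the conical press mould with the blue ring: lower it in, without dropping it, until it sits fully home and upright. Then rock it over to one side by about ten to fifteen degrees while it is still in the mould, to see that it comes free, and let it settle fully home and upright again. Leave the red-knobbed core where it stands.

Things in the scene. Friction and masses are not known exactly. Their poses are not given: they have to be found in the camera images.
- cone_centre (a point): Cone core with BLUE knob, loose, 0.2 kg, 80 mm tall, standing on its flat 40 mm foot: straight-sided white plaster cone widening upwards over 40 mm to 88 mm across, then an upright round knob 28 mm across, 40 mm tall. Point: on the axis half-way up, in the plaster's top face where the knob begins, 40 mm above the foot. z runs up the knob.
- mould_rim (a point): Conical mould, BLUE ring on its rim: white plaster cylinder 116 mm across on a round plywood bat 132 mm across, fixed. Point: centre of the mouth at rim height, 61 mm above the table; z up. Cavity 89 mm across, 44 mm deep, same taper as the cone core (31 deg from the axis, does not jam). Core is home with its point here, top face flush; raised 14 mm it can lean 15 deg.
- dome_centre (a point): The other core, to be left alone: white plaster and sizes as the cone core, but round-sided like a bowl, with a RED knob; loose, standing on its foot. Point: on its axis half-way up (40 mm above the foot), where the knob begins; z up.
- bowl_mould_rim (a point): The other mould, not wanted: same block and bat, fixed too, but a rounded cavity and a RED ring on its rim. Point: centre of its mouth, 61 mm above the table. A loop tool and a small fired cup (60 mm tall) lie beyond the moulds and cores.
There are look-alikes about, which are no part of the job. Leave any pink or purple look-alike of the part that bears cone_centre alone.

How it is judged:
On the way, in this order (a step that is already met when the one before it is completed fails the run):
1. the cone core sits fully home and upright in the conical mould (horizontal distance between cone_centre and mould_rim below 0.01 m and z of cone_centre in the frame of mould_rim below 0.005 m and angle between cone_centre's own z axis and vertical below 0.1 rad), for 0.2 s.
2. the core is leaned over by more than 7 degrees while still in the mould (horizontal distance between cone_centre and mould_rim below 0.03 m and z of cone_centre in the frame of mould_rim below 0.032 m and angle between cone_centre's own z axis and vertical above 0.122 rad), for 0.1 s.
At the end, for the whole second after the job is handed in: The cone core rests in the conical mould: its centre within 10 mm of the mould's axis and no more than 5 mm above the rim plane, upright within 5.7 degrees, at rest; the red-knobbed core is within 30 mm of where it stood (all of step 1 and linear speed of cone below 0.02 m/s and distance of dome_centre from where it was at the start of the episode below 0.03 m); the robot touches nothing.
It fails at once if the cone core drops into the mould (falls faster than 0.4 m/s inside it) (horizontal distance between cone_centre and mould_rim below 0.03 m and z of cone_centre in the frame of mould_rim below 0.032 m and linear speed of cone above 0.4 m/s).
It fails at once if the red-knobbed core is moved by more than 30 mm (distance of dome_centre from where it was at the start of the episode above 0.03 m).
It also fails if it takes over 45 s, if anything falls off the work surface, if the arm or the gripper's body presses on something with over 40 N, if the wrist force passes 120 N, or if a joint passes its speed limit or range.

### The arm

A 7-joint arm with a two-finger parallel gripper is mounted at the origin on the work surface. World frame = base frame: x ahead of the robot, y to its left, z up, the work surface at z = 0. Lengths are in m, angles in rad, forces in N, time in s.
With the tool pointing down it reaches from about 0.35 to 0.9 m from the base axis. Payload 7.2 kg.
Tool frame: the origin (TCP) lies at the centre of the arm's flange, where the gripper is bolted on; the fingertips stand 182 mm ahead of it and the grasp point (between the pads) lies 163 mm ahead of it (bot.tcp_to_tips is the distance from the TCP to the fingertips, in m); z points along the fingers, y is the direction in which the jaws open and shut (so a half turn about z gives the same grasp; the last joint's range is limited). The gripper opens to 88 mm and grips with 3 to 60 N. Pads are 20 mm wide; open, the fingers measure 115 mm over their backs; the gripper's body (75 mm by 178 mm) begins 61 mm behind the grasp point.
Start: joints at [1.215, 0.411, -0.013, 1.596, 0.006, 1.134, -0.082], TCP at [0.177, -0.599, 0.405] pointing down, gripper open.
Joint ranges: [-2.95, 2.95], [-0.29, 1.99], [-1.47, 1.44], [0.14, 2.54], [-1.03, 4.17], [0.13, 1.85], [-2.86, 2.86]. Speed limits (rad/s): [2.39, 2.39, 3.01, 3.01, 3.14, 3.14, 3.14].

### API

Orientations are given as a unit quaternion [x, y, z, w].
In Python, from rig import get_state, optics, bot gives the robot as it stands. The module is installed in compiled form; this text tells all that it offers.
- The arm moves only by the tool move_arm, never from a script. Its argument "moves" is a list of rows, each an object of numbers: "x", "y", "z": the shift along the tool's x, y, z in units of 250 mm (1.0 is 250 mm); "spin": the turn about the tool's z in units of 360 degrees (1.0 is 360 degrees). In form: [{"x": .., "y": .., "z": .., "spin": ..}, ...]. A call has exactly 10 rows; each row is the pose to reach, as a shift and turn from the pose commanded when the call began, along the tool's axes at that moment, turning the shorter way round; what a row does not reach only later rows make up. A row lasts 1/10 s, in which the tool goes at most 50 mm and 8.59 degrees, less where a joint would pass 70% of its speed; a pose out of reach is approached as far as the arm can. A call with a number of a shift or a turn outside -1 to 1 is refused whole. A call with a gripper value outside its range is refused whole. "fingers" is the opening, from 0 (shut) to 1 (fully open), set as the call begins (left out, the last holds). The fingers move at their own pace and stop on an object; "newtons" is the grip in N (left out, the last holds). Time passes only in rows, so rows that repeat a pose let the fingers close, or fill a call up. It gives the time, the measured TCP pose, the force and the opening at its end, in the units of the state.
- get_state(): the state, without advancing time (a new reading comes with each control period).
- optics.grab_frame(name): name is "side" or "top"; returns the picture (420x560x3 uint8, red, green, blue); there is no depth.
- optics.get_calibration(name): a dict with "fx", "fy", "cx", "cy" (pixels), "eye" and "rotation" of the camera in the world. Camera axes: x right, y down, z forward; pixel columns grow to the right and rows downward; lengths in m; the calibration is good to about 2 mm. A picture is of the moment at which its call begins. get_calibration takes no time and is no camera call.
- bot.job_done(): hands the job in, once; it reports no verdict.
The state is a dict: "clock": time; "joints": joint angles; "qd": joint speeds; "joint_efforts": joint torques, N m; "ee_pos": TCP position; "tool_rot": TCP orientation; "contact_force": force on the tool from outside, world axes, zero at the start; "wrist_torque": the same for the moment, N m; "width": opening from 0.0 (shut) to 1.0 (fully open).
Only numpy, scipy, OpenCV 4.12 (cv2) and the standard library are available. Lean on these libraries where they do the work, as an engineer would, in place of code of your own. Each camera call takes 0.05 s, during which the arm holds its last target. There are 200 camera calls.

## Working session

There is one attempt and no reset: what is moved stays moved. The work goes in short steps, Python scripts to look and compute and a tool call to move; the robot and the scene stay as the last step left them, time stands still between calls to the robot, and variables do not carry over. Pictures are saved under pics/ and viewed, about 8 in all and at most 12, crops included, and the job is handed in when it is done.

Besides the shell and the picture viewer there is one more tool, called after ">>>" as name(argument=value, ...) on one line, values as JSON. move_arm: Moves the arm, as the interface text tells. Its arguments: {"type":"object","properties":{"moves":{"type":"array","items":{"type":"object","properties":{"x":{"type":"number"},"y":{"type":"number"},"z":{"type":"number"},"spin":{"type":"number"}}}},"fingers":{"type":"number"},"newtons":{"type":"number"}},"required":["moves"]}

```bash
mkdir -p pics; python3 - <<'E'
from rig import get_state, optics, bot
import cv2, numpy as np
s=get_state(); print({k:np.round(v,4).tolist() for k,v in s.items()}, bot.tcp_to_tips)
for n in("side","top"):
    f=optics.grab_frame(n); cv2.imwrite(f"pics/{n}0.png",f[:,:,::-1]); print(n,optics.get_calibration(n))
E
```

```text
{'clock': 0.0, 'joints': [1.2148, 0.4119, -0.0127, 1.597, 0.0056, 1.1343, -0.0822], 'qd': [0.0007, 0.0003, 0.0005, -0.0012, -0.0005, 0.0014, -0.0008], 'joint_efforts': [-0.0006, -58.7946, 0.6416, -29.1075, -0.0537, 0.0183, 0.0002], 'ee_pos': [0.1773, -0.5991, 0.4038], 'tool_rot': [0.9897, 0.1434, -0.0002, -0.0008], 'contact_force': [-0.4986, -0.7458, 0.5801], 'wrist_torque': [-0.0234, 0.0761, -0.0461], 'width': 0.9963} 0.182
side {'fx': 432.46829107905774, 'fy': 432.46829107905774, 'cx': 281.8756924856601, 'cy': 209.39976106226737, 'eye': array([0.14254732, 0.56678269, 0.62376955]), 'rotation': array([-0.24998391,  0.86866508, -0.40759917,  0.12958375])}
top {'fx': 394.56347261166997, 'fy': 394.56347261166997, 'cx': 283.7602792338861, 'cy': 209.27384967265957, 'eye': array([0.47369033, 0.01733066, 0.79601045]), 'rotation': array([ 0.71280286, -0.70108547,  0.0197642 , -0.00078762])}
```

View pics/top0.png

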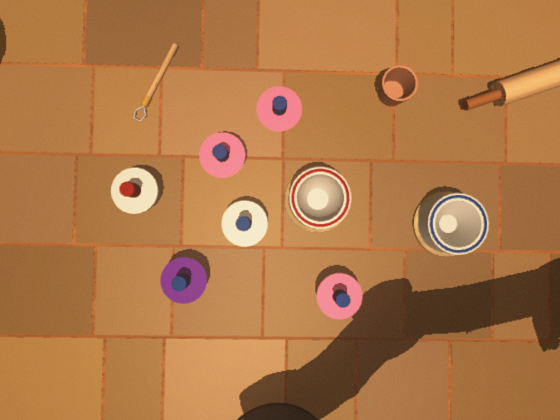

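View pics/side0.png

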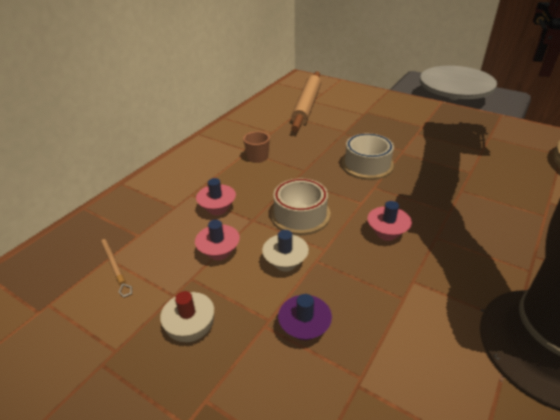

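The top view shows the white, blue-knobbed core at about (244,223) and the blue-ringed mould mouth at about (458,223). The red core is at (134,190), and the pink and purple ones are look-alikes. In the side view the core is at (285,250) and the blue mould at (369,150).

```bash
cat > h.py <<'E'
import cv2, numpy as np
from rig import get_state, optics, bot
from scipy.spatial.transform import Rotation as R
def cast(n,uv,z):
    c=optics.get_calibration(n); uv=np.atleast_2d(uv).astype(float)
    d=np.c_[(uv[:,0]-c['cx'])/c['fx'],(uv[:,1]-c['cy'])/c['fy'],np.ones(len(uv))]
    d=R.from_quat(c['rotation']).apply(d); t=(z-c['eye'][2])/d[:,2]
    return c['eye'][:2]+d[:,:2]*t[:,None]
def proj(n,p):
    c=optics.get_calibration(n); q=R.from_quat(c['rotation']).inv().apply(np.array(p)-c['eye'])
    return np.array([c['fx']*q[0]/q[2]+c['cx'],c['fy']*q[1]/q[2]+c['cy']])
def mask(f,kind):
    h=cv2.cvtColor(f,cv2.COLOR_RGB2HSV)
    if kind=='white': return cv2.inRange(h,(0,0,150),(40,110,255))
    return cv2.inRange(h,(100,70,25),(130,255,255))
def circ(n,f,kind,uv,z,rad):
    """circle (x,y,r) at height z of the hull of the mask's blobs within rad px of uv"""
    m=mask(f,kind); w=np.zeros_like(m); cv2.circle(w,tuple(int(v) for v in uv),rad,255,-1); m&=w
    cs,_=cv2.findContours(m,cv2.RETR_EXTERNAL,cv2.CHAIN_APPROX_NONE)
    c=cv2.convexHull(max(cs,key=lambda c:cv2.contourArea(cv2.convexHull(c))))[:,0]
    p=cast(n,c,z); s=np.linalg.lstsq(np.c_[2*p,np.ones(len(p))],(p**2).sum(1),rcond=None)[0]
    return np.r_[s[:2],np.sqrt(s[2]+s[:2]@s[:2])], c
E
python3 - <<'E'
from h import *
for n,a,b,k in(("top",(244,223),(458,223),(243,223)),("side",(285,252),(369,150),(285,241))):
    f=cv2.imread(f"pics/{n}0.png")[:,:,::-1]; v=f[:,:,::-1].copy()
    for kind,uv,z,r in(("white",a,.04,32),("blue",b,.061,38),("blue",k,.08,20)):
        try: c,h=circ(n,f,kind,uv,z,r); print(n,kind,z,c.round(4)); cv2.polylines(v,[h],1,(0,255,0))
        except Exception as e: print(n,kind,e)
    cv2.imwrite(f"pics/ov_{n}.png",v); globals()[n]=v
u=np.hstack([cv2.resize(top[160:280,200:500],(400,160)), cv2.resize(side[120:280,230:400],(170*2,320))[:160]]) if 0 else None
A=cv2.resize(top[160:290,200:500],None,fx=2.6,fy=2.6); B=cv2.resize(side[120:280,240:400],None,fx=1.6,fy=1.6)
o=np.zeros((A.shape[0]+B.shape[0],A.shape[1],3),np.uint8); o[:A.shape[0]]=A; o[A.shape[0]:,:B.shape[1]]=B; cv2.imwrite("pics/ov.png",o)
print(R.from_quat(get_state()['tool_rot']).as_matrix().round(4))
E
```

```text
top white 0.04 [0.4684 0.0722 0.0444]
top blue 0.061 [ 0.4744 -0.3314  0.0531]
top blue 0.08 [0.4683 0.0718 0.0117]
side white 0.04 [0.4676 0.0718 0.0442]
side blue max() iterable argument is empty
side blue 0.08 [0.4657 0.0747 0.0111]
[[ 9.589e-01  2.839e-01 -5.000e-04]
 [ 2.839e-01 -9.589e-01  1.400e-03]
 [-1.000e-04 -1.400e-03 -1.000e+00]]
```

View pics/ov.png

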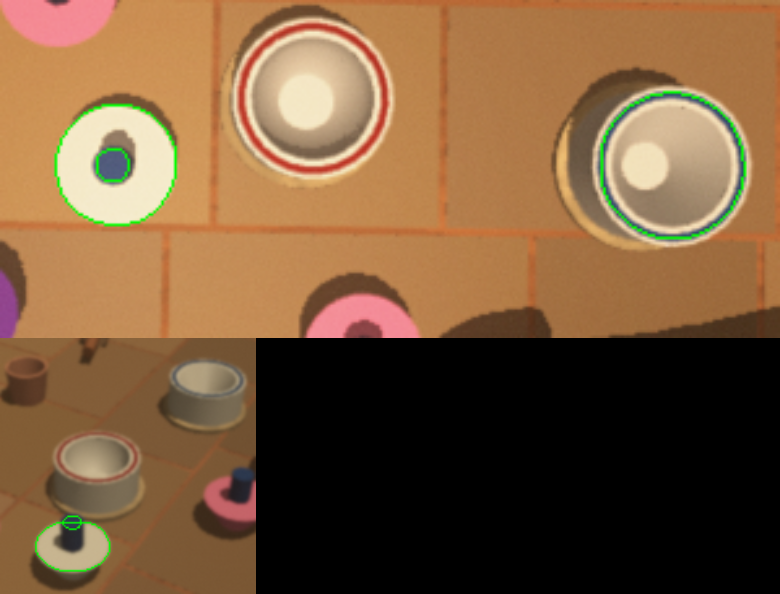

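Both views agree on the core: (0.468, 0.072), radius 44 mm against 44 mm expected. The mould mouth is at (0.474, -0.331). The ring radius of 53 mm is plausible, lying between 44.5 and 58. Now I'll move over the core.

>>> move_arm(moves=[{"x": 0.05, "y": -0.05}, {"x": 0.15, "y": -0.16}, {"x": 0.26, "y": -0.28}, {"x": 0.38, "y": -0.4}, {"x": 0.5, "y": -0.53}, {"x": 0.62, "y": -0.66}, {"x": 0.73, "y": -0.78}, {"x": 0.83, "y": -0.88}, {"x": 0.9, "y": -0.96}, {"x": 0.94, "y": -1.0}], fingers=1)

```text
invalid input
```

>>> move_arm(moves=[{"x": 0.05, "y": -0.05}, {"x": 0.15, "y": -0.16}, {"x": 0.26, "y": -0.28}, {"x": 0.38, "y": -0.4}, {"x": 0.5, "y": -0.53}, {"x": 0.62, "y": -0.66}, {"x": 0.73, "y": -0.78}, {"x": 0.83, "y": -0.88}, {"x": 0.9, "y": -0.96}, {"x": 0.94, "y": -1.0}])

```text
invalid input
```

>>> move_arm(moves=[{"y": -0.06}, {"y": -0.16}, {"y": -0.22}, {"y": -0.244}, {"y": -0.244, "z": 0.06}, {"y": -0.244, "z": 0.16}, {"y": -0.244, "z": 0.26}, {"y": -0.244, "z": 0.34}, {"y": -0.244, "z": 0.4}, {"y": -0.244, "z": 0.4}])

```text
invalid input
```

```bash
python3 - <<'E'
from h import *
s=get_state(); M=R.from_quat(s['tool_rot']).as_matrix(); p=s['ee_pos']; g=p+M[:,2]*.163
print(s['clock'],p,M.round(4)); print("to core, tool axes /0.25:",(M.T@(np.array([.4682,.0720,.066])-g)/.25).round(4), s['contact_force'])
E
```

```text
0.1 [ 0.17734563 -0.59911034  0.40390476] [[ 9.589e-01  2.839e-01 -5.000e-04]
 [ 2.839e-01 -9.589e-01  1.400e-03]
 [-1.000e-04 -1.400e-03 -1.000e+00]]
to core, tool axes /0.25: [ 1.8778 -2.2417  0.7027] [0.00561917 1.46081156 0.48983296]
```

The call was refused, probably because each row needs all four numbers.

>>> move_arm(moves=[{"x": 0.05, "y": -0.05, "z": 0, "spin": 0}, {"x": 0.15, "y": -0.16, "z": 0, "spin": 0}, {"x": 0.26, "y": -0.28, "z": 0, "spin": 0}, {"x": 0.38, "y": -0.4, "z": 0, "spin": 0}, {"x": 0.5, "y": -0.53, "z": 0, "spin": 0}, {"x": 0.62, "y": -0.66, "z": 0, "spin": 0}, {"x": 0.73, "y": -0.78, "z": 0, "spin": 0}, {"x": 0.83, "y": -0.88, "z": 0, "spin": 0}, {"x": 0.9, "y": -0.96, "z": 0, "spin": 0}, {"x": 0.94, "y": -1.0, "z": 0, "spin": 0}], fingers=1, newtons=20)

```text
clock: 1.1
ee_pos: [0.3326, -0.2905, 0.4046]
tool_rot: [0.989, 0.145, -0.0, -0.0]
contact_force: [-0.9, 0.2, 0.7]
width: 1.0
```

>>> move_arm(moves=[{"x": 0.05, "y": -0.05, "z": 0, "spin": 0}, {"x": 0.15, "y": -0.16, "z": 0, "spin": 0}, {"x": 0.26, "y": -0.28, "z": 0, "spin": 0}, {"x": 0.38, "y": -0.4, "z": 0, "spin": 0}, {"x": 0.5, "y": -0.53, "z": 0, "spin": 0}, {"x": 0.62, "y": -0.66, "z": 0, "spin": 0}, {"x": 0.73, "y": -0.78, "z": 0, "spin": 0}, {"x": 0.83, "y": -0.88, "z": 0, "spin": 0}, {"x": 0.9, "y": -0.96, "z": 0, "spin": 0}, {"x": 0.94, "y": -1.0, "z": 0, "spin": 0}])

```text
clock: 2.1
ee_pos: [0.4866, 0.0161, 0.4044]
tool_rot: [0.989, 0.145, -0.0, -0.0]
contact_force: [0.5, -0.7, -0.1]
width: 0.998
```

>>> move_arm(moves=[{"x": 0, "y": -0.06, "z": 0, "spin": 0}, {"x": 0, "y": -0.16, "z": 0, "spin": 0}, {"x": 0, "y": -0.22, "z": 0, "spin": 0}, {"x": 0, "y": -0.242, "z": 0, "spin": 0}, {"x": 0, "y": -0.242, "z": 0.06, "spin": 0}, {"x": 0, "y": -0.242, "z": 0.16, "spin": 0}, {"x": 0, "y": -0.242, "z": 0.26, "spin": 0}, {"x": 0, "y": -0.242, "z": 0.34, "spin": 0}, {"x": 0, "y": -0.242, "z": 0.4, "spin": 0}, {"x": 0, "y": -0.242, "z": 0.4, "spin": 0}])

```text
clock: 3.1
ee_pos: [0.4684, 0.0706, 0.3027]
tool_rot: [0.99, 0.143, -0.002, 0.0]
contact_force: [0.4, -0.8, 0.0]
width: 1.002
```

```bash
cat > rel.py <<'E'
from h import *
import sys
def rel(t):
    s=get_state(); M=R.from_quat(s['tool_rot']).as_matrix(); g=s['ee_pos']+M[:,2]*.163
    print(round(s['clock'],2),'grasp',g.round(4),'xaxis',M[:,0].round(4),'move',(M.T@(np.array(t)-g)/.25).round(4),'F',np.round(s['contact_force'],1),'w',round(s['width']*88,1))
if __name__=="__main__": rel([float(v) for v in sys.argv[1:4]])
E
python3 rel.py .4682 .0720 .066
```

```text
3.1 grasp [0.4677 0.0705 0.1397] xaxis [ 0.959   0.2833 -0.0039] move [ 0.0046 -0.005   0.2949] F [ 0.4 -0.8  0. ] w 88.2
```

>>> move_arm(moves=[{"x": 0.003, "y": -0.004, "z": 0.03, "spin": 0}, {"x": 0.003, "y": -0.004, "z": 0.08, "spin": 0}, {"x": 0.003, "y": -0.004, "z": 0.13, "spin": 0}, {"x": 0.003, "y": -0.004, "z": 0.18, "spin": 0}, {"x": 0.003, "y": -0.004, "z": 0.22, "spin": 0}, {"x": 0.003, "y": -0.004, "z": 0.25, "spin": 0}, {"x": 0.003, "y": -0.004, "z": 0.275, "spin": 0}, {"x": 0.003, "y": -0.004, "z": 0.29, "spin": 0}, {"x": 0.003, "y": -0.004, "z": 0.29, "spin": 0}, {"x": 0.003, "y": -0.004, "z": 0.29, "spin": 0}])

```text
clock: 4.1
ee_pos: [0.4695, 0.0728, 0.2323]
tool_rot: [0.99, 0.143, 0.0, -0.0]
contact_force: [0.1, 0.7, 0.3]
width: 1.0
```

>>> move_arm(moves=[{"x": 0, "y": 0, "z": 0, "spin": 0}, {"x": 0, "y": 0, "z": 0, "spin": 0}, {"x": 0, "y": 0, "z": 0, "spin": 0}, {"x": 0, "y": 0, "z": 0, "spin": 0}, {"x": 0, "y": 0, "z": 0, "spin": 0}, {"x": 0, "y": 0, "z": 0, "spin": 0}, {"x": 0, "y": 0, "z": 0, "spin": 0}, {"x": 0, "y": 0, "z": 0, "spin": 0}, {"x": 0, "y": 0, "z": 0, "spin": 0}, {"x": 0, "y": 0, "z": 0, "spin": 0}], fingers=0, newtons=20)

```text
clock: 5.1
ee_pos: [0.4694, 0.0727, 0.2321]
tool_rot: [0.99, 0.143, -0.0, 0.0]
contact_force: [1.1, -0.4, -1.2]
width: 0.317
```

```bash
python3 rel.py .4682 .0720 .066
```

```text
5.1 grasp [0.4694 0.0727 0.0691] xaxis [ 0.9589  0.2838 -0.    ] move [-0.0053  0.0013  0.0124] F [ 1.1 -0.4 -1.2] w 27.9
```

The knob is gripped: the opening reads 27.9 mm against its 28 mm. I'll lift it and carry it over.

>>> move_arm(moves=[{"x": 0, "y": 0, "z": -0.02, "spin": 0}, {"x": 0, "y": 0, "z": -0.06, "spin": 0}, {"x": 0, "y": 0, "z": -0.13, "spin": 0}, {"x": 0, "y": 0, "z": -0.21, "spin": 0}, {"x": 0, "y": 0, "z": -0.29, "spin": 0}, {"x": 0, "y": 0, "z": -0.36, "spin": 0}, {"x": 0, "y": 0, "z": -0.42, "spin": 0}, {"x": 0, "y": 0, "z": -0.46, "spin": 0}, {"x": 0, "y": 0, "z": -0.49, "spin": 0}, {"x": 0, "y": 0, "z": -0.5, "spin": 0}])

```text
clock: 6.1
ee_pos: [0.4694, 0.0728, 0.3579]
tool_rot: [0.99, 0.143, 0.0, 0.0]
contact_force: [0.0, 0.4, -1.6]
width: 0.315
```

>>> move_arm(moves=[{"x": -0.01, "y": 0.03, "z": 0, "spin": 0}, {"x": -0.03, "y": 0.1, "z": 0, "spin": 0}, {"x": -0.06, "y": 0.2, "z": 0, "spin": 0}, {"x": -0.09, "y": 0.32, "z": 0, "spin": 0}, {"x": -0.13, "y": 0.45, "z": 0, "spin": 0}, {"x": -0.165, "y": 0.58, "z": 0, "spin": 0}, {"x": -0.195, "y": 0.69, "z": 0, "spin": 0}, {"x": -0.21, "y": 0.75, "z": 0, "spin": 0}, {"x": -0.217, "y": 0.775, "z": 0, "spin": 0}, {"x": -0.217, "y": 0.777, "z": 0, "spin": 0}])

```text
clock: 7.1
ee_pos: [0.4722, -0.1297, 0.3565]
tool_rot: [0.99, 0.143, -0.001, -0.0]
contact_force: [0.6, 0.6, -2.1]
width: 0.32
```

>>> move_arm(moves=[{"x": -0.01, "y": 0.03, "z": 0, "spin": 0}, {"x": -0.03, "y": 0.1, "z": 0, "spin": 0}, {"x": -0.06, "y": 0.2, "z": 0, "spin": 0}, {"x": -0.09, "y": 0.32, "z": 0, "spin": 0}, {"x": -0.13, "y": 0.45, "z": 0, "spin": 0}, {"x": -0.165, "y": 0.58, "z": 0, "spin": 0}, {"x": -0.195, "y": 0.69, "z": 0, "spin": 0}, {"x": -0.21, "y": 0.75, "z": 0, "spin": 0}, {"x": -0.217, "y": 0.775, "z": 0, "spin": 0}, {"x": -0.217, "y": 0.777, "z": 0, "spin": 0}])

```text
clock: 8.1
ee_pos: [0.4758, -0.3301, 0.3569]
tool_rot: [0.99, 0.144, -0.0, -0.0]
contact_force: [0.4, 0.2, -2.2]
width: 0.315
```

```bash
python3 rel.py .4744 -.3314 .090; python3 - <<'E'
from h import *
o=[]
for n in("side","top"):
    f=optics.grab_frame(n); cv2.imwrite(f"pics/{n}1.png",f[:,:,::-1]); u=proj(n,[.474,-.331,.13]).astype(int)
    g=f[max(u[1]-90,0):u[1]+90,max(u[0]-90,0):u[0]+90,::-1]; o.append(cv2.resize(g,(390,390)))
    print(n,u)
cv2.imwrite("pics/c1.png",np.hstack(o))
E
```

```text
8.1 grasp [ 0.4758 -0.33    0.1939] xaxis [ 0.9588  0.2842 -0.    ] move [-0.0069  0.004   0.4155] F [ 0.4  0.2 -2.2] w 27.7
side [372 119]
top [476 223]
```

View pics/c1.png

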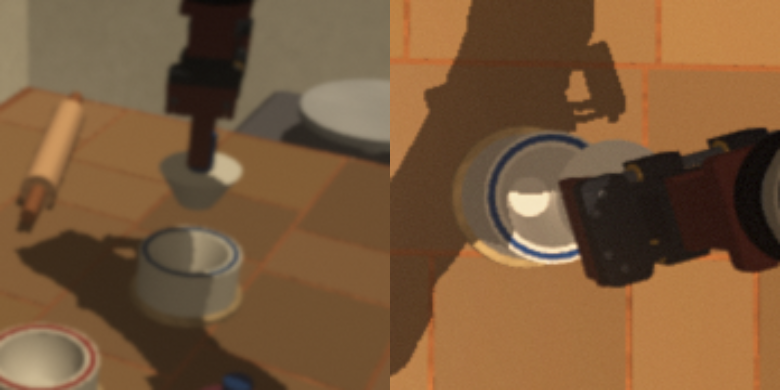

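The core hangs upright and is centred above the mould. Lowering.

>>> move_arm(moves=[{"x": 0, "y": 0.003, "z": 0.03, "spin": 0}, {"x": 0, "y": 0.003, "z": 0.08, "spin": 0}, {"x": 0, "y": 0.003, "z": 0.14, "spin": 0}, {"x": 0, "y": 0.003, "z": 0.2, "spin": 0}, {"x": 0, "y": 0.003, "z": 0.25, "spin": 0}, {"x": 0, "y": 0.003, "z": 0.29, "spin": 0}, {"x": 0, "y": 0.003, "z": 0.32, "spin": 0}, {"x": 0, "y": 0.003, "z": 0.345, "spin": 0}, {"x": 0, "y": 0.003, "z": 0.365, "spin": 0}, {"x": 0, "y": 0.003, "z": 0.38, "spin": 0}])

```text
clock: 9.2
ee_pos: [0.4759, -0.3314, 0.2619]
tool_rot: [0.99, 0.143, 0.0, 0.0]
contact_force: [-0.7, 0.2, -1.3]
width: 0.321
```

>>> move_arm(moves=[{"x": 0, "y": 0, "z": 0.004, "spin": 0}, {"x": 0, "y": 0, "z": 0.008, "spin": 0}, {"x": 0, "y": 0, "z": 0.012, "spin": 0}, {"x": 0, "y": 0, "z": 0.016, "spin": 0}, {"x": 0, "y": 0, "z": 0.02, "spin": 0}, {"x": 0, "y": 0, "z": 0.024, "spin": 0}, {"x": 0, "y": 0, "z": 0.027, "spin": 0}, {"x": 0, "y": 0, "z": 0.03, "spin": 0}, {"x": 0, "y": 0, "z": 0.03, "spin": 0}, {"x": 0, "y": 0, "z": 0.03, "spin": 0}])

```text
clock: 10.2
ee_pos: [0.4759, -0.3313, 0.2546]
tool_rot: [0.99, 0.143, -0.0, -0.0]
contact_force: [0.2, 0.2, -1.8]
width: 0.315
```

```bash
python3 rel.py .4744 -.3314 .0901
```

```text
10.2 grasp [ 0.4758 -0.3313  0.0916] xaxis [ 0.9589  0.2839 -0.    ] move [-0.0057 -0.0013  0.0061] F [ 0.2  0.2 -1.8] w 27.8
```

>>> move_arm(moves=[{"x": 0, "y": 0, "z": 0.002, "spin": 0}, {"x": 0, "y": 0, "z": 0.004, "spin": 0}, {"x": 0, "y": 0, "z": 0.005, "spin": 0}, {"x": 0, "y": 0, "z": 0.006, "spin": 0}, {"x": 0, "y": 0, "z": 0.007, "spin": 0}, {"x": 0, "y": 0, "z": 0.008, "spin": 0}, {"x": 0, "y": 0, "z": 0.008, "spin": 0}, {"x": 0, "y": 0, "z": 0.008, "spin": 0}, {"x": 0, "y": 0, "z": 0.008, "spin": 0}, {"x": 0, "y": 0, "z": 0.008, "spin": 0}])

```text
clock: 11.2
ee_pos: [0.4758, -0.3313, 0.2527]
tool_rot: [0.99, 0.143, 0.0, 0.0]
contact_force: [0.4, -0.1, -1.7]
width: 0.318
```

```bash
python3 rel.py .4744 -.3314 .0901
```

```text
11.2 grasp [ 0.4758 -0.3313  0.0897] xaxis [0.9589 0.2838 0.    ] move [-0.0056 -0.0014 -0.0018] F [ 0.4 -0.1 -1.7] w 28.0
```

>>> move_arm(moves=[{"x": 0, "y": 0, "z": 0.002, "spin": 0}, {"x": 0, "y": 0, "z": 0.003, "spin": 0}, {"x": 0, "y": 0, "z": 0.004, "spin": 0}, {"x": 0, "y": 0, "z": 0.005, "spin": 0}, {"x": 0, "y": 0, "z": 0.006, "spin": 0}, {"x": 0, "y": 0, "z": 0.006, "spin": 0}, {"x": 0, "y": 0, "z": 0.006, "spin": 0}, {"x": 0, "y": 0, "z": 0.006, "spin": 0}, {"x": 0, "y": 0, "z": 0.006, "spin": 0}, {"x": 0, "y": 0, "z": 0.006, "spin": 0}])

```text
clock: 12.2
ee_pos: [0.476, -0.3314, 0.2521]
tool_rot: [0.99, 0.143, 0.0, 0.0]
contact_force: [-2.1, 1.5, 7.2]
width: 0.312
```

```bash
python3 rel.py .4744 -.3314 .0901; python3 - <<'E'
from h import *
o=[]
for n in("side","top"):
    f=optics.grab_frame(n); cv2.imwrite(f"pics/{n}2.png",f[:,:,::-1]); u=proj(n,[.474,-.331,.07]).astype(int)
    o.append(cv2.resize(f[u[1]-60:u[1]+60,u[0]-60:u[0]+60,::-1],(390,390),interpolation=cv2.INTER_CUBIC))
cv2.imwrite("pics/c2.png",np.hstack(o))
E
```

```text
12.2 grasp [ 0.4761 -0.3315  0.0891] xaxis [9.589e-01 2.838e-01 5.000e-04] move [-0.0066 -0.0023 -0.004 ] F [-2.1  1.5  7.2] w 27.5
```

View pics/c2.png

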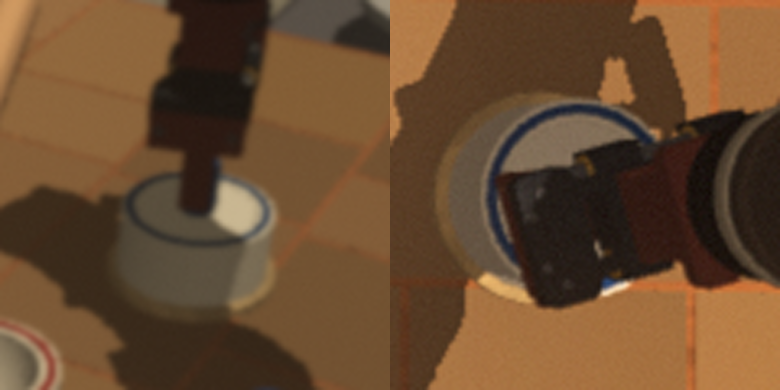

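The top face is flush with the rim and the contact force turned to +7 N, so the core is home. Next I'll open slightly so the jaws straddle the knob, then raise the tips near the knob's top.

>>> move_arm(moves=[{"x": 0, "y": 0, "z": 0, "spin": 0}, {"x": 0, "y": 0, "z": 0, "spin": 0}, {"x": 0, "y": 0, "z": 0, "spin": 0}, {"x": 0, "y": 0, "z": 0, "spin": 0}, {"x": 0, "y": 0, "z": -0.02, "spin": 0}, {"x": 0, "y": 0, "z": -0.04, "spin": 0}, {"x": 0, "y": 0, "z": -0.06, "spin": 0}, {"x": 0, "y": 0, "z": -0.08, "spin": 0}, {"x": 0, "y": 0, "z": -0.1, "spin": 0}, {"x": 0, "y": 0, "z": -0.1, "spin": 0}], fingers=0.45)

```text
clock: 13.3
ee_pos: [0.4761, -0.3314, 0.2771]
tool_rot: [0.99, 0.143, 0.001, 0.001]
contact_force: [0.7, -0.5, 0.5]
width: 0.45
```

>>> move_arm(moves=[{"x": -0.004, "y": 0.004, "z": 0, "spin": 0}, {"x": -0.004, "y": 0.008, "z": 0, "spin": 0}, {"x": -0.004, "y": 0.012, "z": 0, "spin": 0}, {"x": -0.004, "y": 0.016, "z": 0, "spin": 0}, {"x": -0.004, "y": 0.02, "z": 0, "spin": 0}, {"x": -0.004, "y": 0.024, "z": 0, "spin": 0}, {"x": -0.004, "y": 0.028, "z": 0, "spin": 0}, {"x": -0.004, "y": 0.032, "z": 0, "spin": 0}, {"x": -0.004, "y": 0.034, "z": 0, "spin": 0}, {"x": -0.004, "y": 0.034, "z": 0, "spin": 0}])

```text
clock: 14.3
ee_pos: [0.4771, -0.3384, 0.276]
tool_rot: [0.99, 0.144, -0.001, -0.001]
contact_force: [-2.3, 6.3, 3.8]
width: 0.451
```

```bash
python3 rel.py .4744 -.3314 .115; python3 - <<'E'
from h import *
o=[]
for n in("side","top"):
    f=optics.grab_frame(n); cv2.imwrite(f"pics/{n}3.png",f[:,:,::-1]); u=proj(n,[.474,-.331,.07]).astype(int)
    o.append(cv2.resize(f[u[1]-60:u[1]+60,u[0]-60:u[0]+60,::-1],(390,390),interpolation=cv2.INTER_CUBIC))
cv2.imwrite("pics/c3.png",np.hstack(o))
E
```

```text
14.3 grasp [ 0.4768 -0.338   0.113 ] xaxis [ 0.9586  0.2847 -0.0011] move [-0.0017 -0.0281 -0.0079] F [-2.3  6.3  3.8] w 39.7
```

View pics/c3.png

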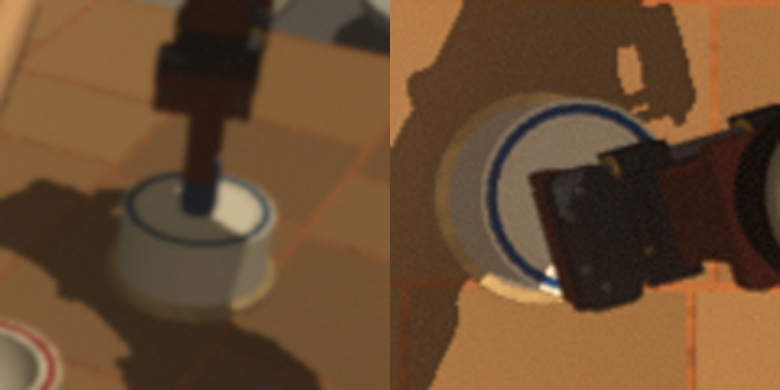

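The push gives a 6.7 N side force and 3.8 N of vertical friction, but the core hasn't tilted: pad friction holds down the near side. I'll back off, go lower, and push while rising so the friction helps.

>>> move_arm(moves=[{"x": 0, "y": -0.006, "z": 0, "spin": 0}, {"x": 0, "y": -0.014, "z": 0, "spin": 0}, {"x": 0, "y": -0.014, "z": 0.01, "spin": 0}, {"x": 0, "y": -0.014, "z": 0.025, "spin": 0}, {"x": 0, "y": -0.014, "z": 0.04, "spin": 0}, {"x": 0, "y": -0.014, "z": 0.045, "spin": 0}, {"x": 0, "y": -0.014, "z": 0.045, "spin": 0}, {"x": 0, "y": -0.008, "z": 0.045, "spin": 0}, {"x": 0, "y": -0.003, "z": 0.045, "spin": 0}, {"x": 0, "y": -0.003, "z": 0.045, "spin": 0}])

```text
clock: 15.4
ee_pos: [0.477, -0.3381, 0.2648]
tool_rot: [0.99, 0.144, -0.001, -0.001]
contact_force: [-1.6, 4.8, 3.2]
width: 0.45
```

>>> move_arm(moves=[{"x": 0, "y": 0.003, "z": 0, "spin": 0}, {"x": 0, "y": 0.006, "z": -0.006, "spin": 0}, {"x": 0, "y": 0.009, "z": -0.012, "spin": 0}, {"x": 0, "y": 0.012, "z": -0.018, "spin": 0}, {"x": 0, "y": 0.015, "z": -0.024, "spin": 0}, {"x": 0, "y": 0.018, "z": -0.03, "spin": 0}, {"x": 0, "y": 0.021, "z": -0.036, "spin": 0}, {"x": 0, "y": 0.023, "z": -0.04, "spin": 0}, {"x": 0, "y": 0.025, "z": -0.044, "spin": 0}, {"x": 0, "y": 0.025, "z": -0.044, "spin": 0}])

```text
clock: 16.4
ee_pos: [0.4789, -0.3444, 0.276]
tool_rot: [0.99, 0.144, -0.0, -0.001]
contact_force: [-2.2, 5.8, 2.4]
width: 0.454
```

```bash
python3 rel.py .4744 -.3314 .115; python3 - <<'E'
from h import *
o=[]
for n in("side","top"):
    f=optics.grab_frame(n); cv2.imwrite(f"pics/{n}4.png",f[:,:,::-1]); u=proj(n,[.474,-.331,.07]).astype(int)
    o.append(cv2.resize(f[u[1]-60:u[1]+60,u[0]-60:u[0]+60,::-1],(390,390),interpolation=cv2.INTER_CUBIC))
cv2.imwrite("pics/c4.png",np.hstack(o))
E
```

```text
16.4 grasp [ 0.4788 -0.3442  0.113 ] xaxis [ 9.588e-01  2.843e-01 -2.000e-04] move [-0.0024 -0.0541 -0.0079] F [-2.2  5.8  2.4] w 39.9
```

View pics/c4.png

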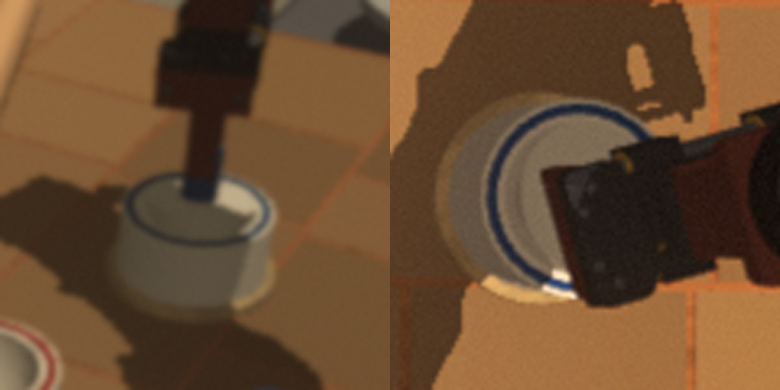

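The core has shifted: in the top view a gap shows on the left inside the rim, and in the side view part of the cavity is exposed. I'll enlarge the side view to judge the lean.

```bash
python3 - <<'E'
from h import *
a=[]
for k in (3,4):
    f=cv2.imread(f"pics/side{k}.png"); u=proj("side",[.474,-.331,.07]).astype(int)
    g=f[u[1]-32:u[1]+22,u[0]-30:u[0]+30]; a.append(np.clip(cv2.resize(g,(400,360),interpolation=cv2.INTER_CUBIC)*1.6,0,255).astype(np.uint8))
cv2.imwrite("pics/c5.png",np.hstack(a)); print(u)
P=np.array([.474,-.331,.061]); d=np.array([.284,-.959,0]); e=np.array([.959,.284,0])
for th in (0,7,12,17):
    t=np.radians(th); c,s=np.cos(t),np.sin(t); piv=P+.044*d
    q=lambda x,z,w=0: piv+d*(x*c+z*s)+np.array([0,0,1])*(-x*s+z*c)+e*w
    sc=lambda p: ((proj("side",p)-u+[30,32])*6.667).round().astype(int).tolist()
    print(th,"near edge",sc(q(-.088,0)),"sides",sc(q(-.044,0,.044)),sc(q(-.044,0,-.044)),"far",sc(q(0,0)),"foot near",sc(q(-.064,-.04)))
E
```

```text
[369 141]
0 near edge [187, 299] sides [85, 223] [322, 253] far [217, 180] foot near [184, 356]
7 near edge [190, 272] sides [86, 210] [324, 240] far [217, 180] foot near [185, 344]
12 near edge [193, 252] sides [87, 200] [326, 230] far [217, 180] foot near [186, 334]
17 near edge [196, 232] sides [89, 190] [328, 220] far [217, 180] foot near [187, 323]
```

View pics/c5.png

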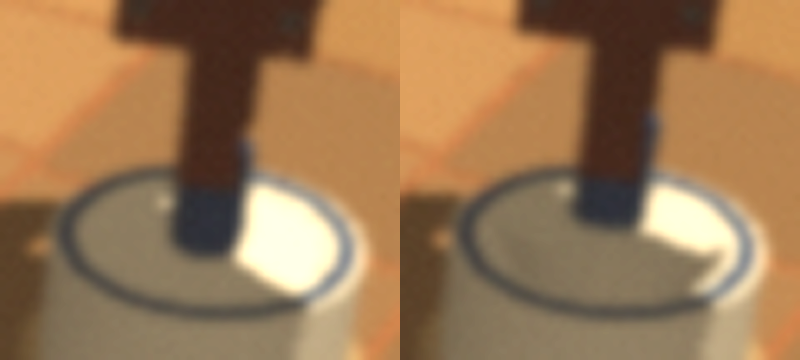

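The knob base has risen from row 253 to about 228. My projection gives 227 for a 12° lean and 241 for 7°, so the lean is about 12°. I'll retrace the path slowly.

>>> move_arm(moves=[{"x": 0, "y": -0.002, "z": 0.004, "spin": 0}, {"x": 0, "y": -0.004, "z": 0.008, "spin": 0}, {"x": 0, "y": -0.007, "z": 0.013, "spin": 0}, {"x": 0, "y": -0.01, "z": 0.018, "spin": 0}, {"x": 0, "y": -0.013, "z": 0.024, "spin": 0}, {"x": 0, "y": -0.016, "z": 0.03, "spin": 0}, {"x": 0, "y": -0.019, "z": 0.036, "spin": 0}, {"x": 0, "y": -0.022, "z": 0.04, "spin": 0}, {"x": 0, "y": -0.025, "z": 0.044, "spin": 0}, {"x": 0, "y": -0.027, "z": 0.044, "spin": 0}])

```text
clock: 17.5
ee_pos: [0.4769, -0.338, 0.2649]
tool_rot: [0.99, 0.144, -0.0, -0.0]
contact_force: [-1.5, 3.4, 0.9]
width: 0.452
```

>>> move_arm(moves=[{"x": 0, "y": -0.003, "z": 0, "spin": 0}, {"x": 0, "y": -0.006, "z": 0, "spin": 0}, {"x": 0, "y": -0.01, "z": 0, "spin": 0}, {"x": 0, "y": -0.014, "z": 0, "spin": 0}, {"x": 0, "y": -0.018, "z": 0, "spin": 0}, {"x": 0, "y": -0.022, "z": 0, "spin": 0}, {"x": 0, "y": -0.025, "z": 0, "spin": 0}, {"x": 0, "y": -0.027, "z": 0, "spin": 0}, {"x": 0, "y": -0.027, "z": 0, "spin": 0}, {"x": 0, "y": -0.027, "z": 0, "spin": 0}])

```text
clock: 18.5
ee_pos: [0.4751, -0.3321, 0.2649]
tool_rot: [0.99, 0.143, 0.0, 0.0]
contact_force: [0.9, -0.4, 0.9]
width: 0.45
```

```bash
python3 rel.py .4761 -.3315 .1; python3 - <<'E'
from h import *
a=[]
f=optics.grab_frame("side")[:,:,::-1]; cv2.imwrite("pics/side6.png",f); u=[369,141]
for f in (cv2.imread("pics/side3.png"),f):
    g=f[u[1]-32:u[1]+22,u[0]-30:u[0]+30]; a.append(np.clip(cv2.resize(g,(400,360),interpolation=cv2.INTER_CUBIC)*1.6,0,255).astype(np.uint8))
cv2.imwrite("pics/c6.png",np.hstack(a))
E
```

```text
18.5 grasp [ 0.4751 -0.3321  0.1019] xaxis [0.9589 0.2839 0.    ] move [ 0.0046 -0.0011  0.0077] F [ 0.9 -0.4  0.9] w 39.6
```

View pics/c6.png

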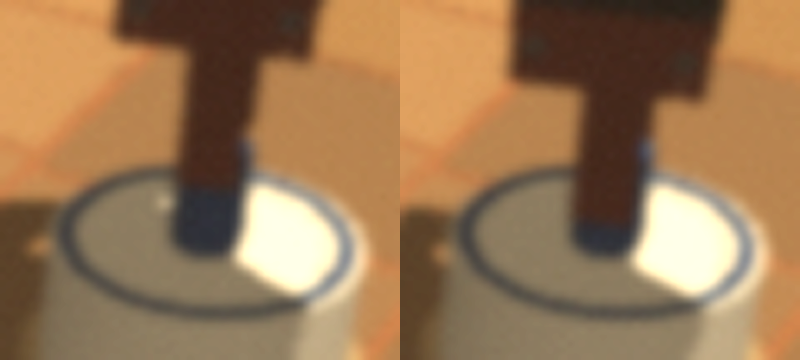

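The core is home again: the knob base is back at row 253 and the top face is flush, with no residual force. Now I'll open a little and withdraw straight up.

>>> move_arm(moves=[{"x": 0, "y": 0, "z": 0, "spin": 0}, {"x": 0, "y": 0, "z": 0, "spin": 0}, {"x": 0, "y": 0, "z": -0.03, "spin": 0}, {"x": 0, "y": 0, "z": -0.08, "spin": 0}, {"x": 0, "y": 0, "z": -0.16, "spin": 0}, {"x": 0, "y": 0, "z": -0.26, "spin": 0}, {"x": 0, "y": 0, "z": -0.36, "spin": 0}, {"x": 0, "y": 0, "z": -0.44, "spin": 0}, {"x": 0, "y": 0, "z": -0.5, "spin": 0}, {"x": 0, "y": 0, "z": -0.5, "spin": 0}], fingers=0.6)

```text
clock: 19.55
ee_pos: [0.4755, -0.3322, 0.3933]
tool_rot: [0.99, 0.143, 0.002, 0.002]
contact_force: [0.2, 0.4, 0.2]
width: 0.598
```

```bash
python3 - <<'E'
from h import *
T=optics.grab_frame("top"); S=optics.grab_frame("side")
for f,n in((T,"top"),(S,"side")): cv2.imwrite(f"pics/{n}7.png",f[:,:,::-1])
try: print("knob top (side, z=.101)",circ("side",S,"blue",proj("side",[.474,-.331,.095]),.101,14)[0].round(4))
except Exception as e: print(e)
g=[cv2.resize(f[:,:,::-1][y-45:y+45,x-50:x+50],(390,351),interpolation=cv2.INTER_CUBIC) for f,(x,y) in((T,proj("top",[.474,-.331,.07]).astype(int)),(S,(369,141)))]
cv2.imwrite("pics/c7.png",np.hstack(g)); s=get_state(); print(s['clock'],s['ee_pos'],s['contact_force'])
h=cv2.cvtColor(T,cv2.COLOR_RGB2HSV); d=cv2.absdiff(T,cv2.imread("pics/top0.png")[:,:,::-1])[155:225,105:165]; print("dome region diff",d.mean(),d.max())
E
```

```text
knob top (side, z=.101) [ 0.4708 -0.3242  0.0111]
19.65 [ 0.47490909 -0.33198597  0.39038501] [-0.37389476  0.48136524 -0.47237933]
dome region diff 5.99452380952381 15
```

View pics/c7.png

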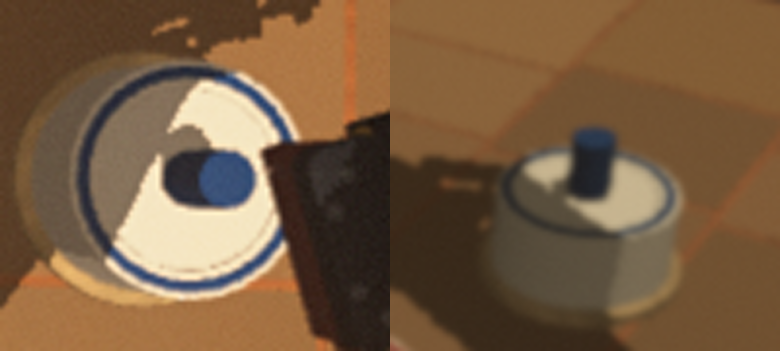

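```bash
python3 -c "
from rig import bot; print(bot.job_done())"
```

```text
the job is handed in; nothing more can be done
None
```

The blue-knobbed cone core is back fully home and upright in the blue-ringed mould. I handed the job in at about 19.7 s of the 45 s allowed, with the arm raised clear.

- **Fit:** I gripped the core by its knob, carried it over and lowered it slowly until the contact force rose to +7 N with its top face flush with the rim.
- **Rock:** My first sideways push did not tip it, because pad friction held the near side down. Pushing while rising worked. I estimate about 12° of lean, from the knob base moving from image row 253 to about 228 (my projection gives row 227 for 12°). I then retraced the path and it settled home.
- **Last checks:** The pictures show the top face flush, the core centred, the knob upright and no contact force on the tool. The image area around the red-knobbed core shows only noise-level change since the start.
- **Check that disagreed:** The final side-view position of the knob top came out about 8 mm off the mould axis. I put this down to the colour mask taking in the knob's side, because both pictures show the core centred, but I did not measure it again.

The first move calls were refused because their rows left out zero values; nothing moved.

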